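# Dress a miniature set: cypress row in falling height for forced perspective

### The job

Dress the miniature set for a forced-perspective shot: stand the four model cypresses upright on the bare wooden discs, one in the middle of each disc, so that the row gets steadily shorter towards the painted sky, with the tallest tree farthest from the sky and the shortest next to it. Do not knock any tree over on the way.

Things in the scene. Friction and masses are not known exactly. Their poses are not given: they have to be found in the camera images.
- tree_120: The tallest of four loose model cypresses (dark teal column on a round black base). 120 mm tall; base 52 mm across, 5 mm thick; bare trunk up to 19 mm; foliage 40 mm across, straight-sided from 34 to 94 mm up (grip there), then tapering. Origin: centre of the underside, z up the trunk. Starts upright on the bench between board and robot.
- tree_100: The second tallest of four loose model cypresses (dark teal column on a round black base). 100 mm tall; base 48 mm across, 5 mm thick; bare trunk up to 16 mm; foliage 33.3 mm across, straight-sided from 28 to 78 mm up (grip there), then tapering. Origin: centre of the underside, z up the trunk. Starts upright on the bench between board and robot.
- tree_80: The second shortest of four loose model cypresses (dark teal column on a round black base). 80 mm tall; base 44 mm across, 5 mm thick; bare trunk up to 13 mm; foliage 26.7 mm across, straight-sided from 22 to 62 mm up (grip there), then tapering. Origin: centre of the underside, z up the trunk. Starts upright on the bench between board and robot.
- tree_60: The shortest of four loose model cypresses (dark teal column on a round black base). 60 mm tall; base 40 mm across, 5 mm thick; bare trunk up to 10 mm; foliage 20 mm across, straight-sided from 17 to 47 mm up (grip there), then tapering. Origin: centre of the underside, z up the trunk. Starts upright on the bench between board and robot.
- disc_a: One of four alike bare plywood mounting discs in a row along the ploughed strip of the set board, 76 mm across, 2 mm thick, fixed; neighbours about 110 mm apart. Which letter has which place in the row changes. Origin: centre of its underside, on the board's top; its upper face, where a tree stands, is 32 mm above the bench.
- disc_b: One of four alike bare plywood mounting discs in a row along the ploughed strip of the set board, 76 mm across, 2 mm thick, fixed; neighbours about 110 mm apart. Which letter has which place in the row changes. Origin: centre of its underside, on the board's top; its upper face, where a tree stands, is 32 mm above the bench.
- disc_c: One of four alike bare plywood mounting discs in a row along the ploughed strip of the set board, 76 mm across, 2 mm thick, fixed; neighbours about 110 mm apart. Which letter has which place in the row changes. Origin: centre of its underside, on the board's top; its upper face, where a tree stands, is 32 mm above the bench.
- disc_d: One of four alike bare plywood mounting discs in a row along the ploughed strip of the set board, 76 mm across, 2 mm thick, fixed; neighbours about 110 mm apart. Which letter has which place in the row changes. Origin: centre of its underside, on the board's top; its upper face, where a tree stands, is 32 mm above the bench.
- sky: Painted sky backdrop: upright pale blue panel, both faces alike, 190 mm wide (x, across the board), 6 mm thick (y, along the row), on a 26 mm wide wooden foot, its top 125 mm above the bench; fixed on the board beyond either end of the row, about 110 mm from the nearest disc's middle. Origin: centre of its underside, on the board's top.
- board: Set board: black-edged slab, red flock top, brown ploughed strip, 30 mm high, 620 mm long (y, along the row), fixed, turned up to 7 degrees. Origin: underside, below the middle of the row; reaches 85 mm from it to the robot's side (-x), 125 mm to the far side. A bank 65 to 122 mm on the far side is up to 30 mm high above the board; a fixed mound of oranges at the end without the sky 59 mm.

How it is judged:
By the outcome, as a careful person would: the job done as asked, in the order asked, and still so for the second after the job is handed in, with the robot touching nothing.
It also fails if it takes over 120 s, if anything falls off the work surface, if the arm or the gripper's body presses on something with over 40 N, if the wrist force passes 120 N, or if a joint passes its speed limit or range.

### The arm

A 7-joint arm with a two-finger parallel gripper is mounted at the origin on the work surface. World frame = base frame: x ahead of the robot, y to its left, z up, the work surface at z = 0. Lengths are in m, angles in rad, forces in N, time in s.
With the tool pointing down it reaches from about 0.375 to 0.925 m from the base axis. Payload 3.1 kg.
Tool frame: the origin (TCP) lies between the finger pads; the fingertips stand 19 mm ahead of it and the grasp point (between the pads) is the TCP; z points along the fingers, y is the line along which they close (so a half turn about z gives the same grasp; the last joint's range is limited). The gripper opens to 85 mm and grips with 20 to 120 N. Pads are 22 mm wide; open, the fingers measure 114 mm over their backs; the gripper's body (76 mm by 85 mm) begins 54 mm behind the grasp point. The pads swing forward as they close: fully open they stand 13 mm farther back than shut.
Start: joints at [-0.098, 0.383, 0.044, 1.598, -0.018, 1.161, -0.05], TCP at [0.65, 0, 0.25] pointing down, gripper open.
Joint ranges: [-2.61, 2.61], [-0.41, 2.15], [-1.48, 1.57], [0, 2.5], [-1.57, 4.71], [0.05, 1.97], [-2.85, 2.85]. Speed limits (rad/s): [2.79, 2.79, 3.14, 3.14, 3.14, 3.14, 3.14].

### API

Orientations are given as a unit quaternion [x, y, z, w].
In Python, from bench import move_ptp, movel, move_j, move_gripper, pause, inverse_kinematics, read_camera, camera_params, MotionError, sign_off, look_for, tip_of, read_time_s, read_qpos, read_joint_vel, read_effort, read_eef_pos, read_tcp_rot, read_ft_force, read_ft_torque, read_finger_gap, read_grasp_force gives the robot as it stands. Calls block until the motion is done:
- move_ptp(position, orientation): joint-space move of the TCP to a pose.
- movel(position, orientation=None, speed=0.15): straight line of the TCP; orientation=None keeps the orientation; speed is the mean speed in m/s.
- move_j(angles): joint-space move.
- move_gripper(opening, effort=None): finger opening in m; effort is the grip in N (None keeps the last); returns when the fingers have stopped.
- pause(seconds).
- inverse_kinematics(position, orientation): joint angles nearest the present ones, or None.
- read_camera(name): name is "scene" or "side" or "wrist"; returns the picture (400x640x3 uint8, red, green, blue); there is no depth.
- camera_params(name): a dict with "K" (3x3 intrinsics, pixels), "camera_from_world" (4x4, takes a point from world to camera coordinates). Camera axes: x right, y down, z forward; pixel columns grow to the right and rows downward; lengths in m; the calibration is good to about 2 mm. The wrist camera is an equidistant fisheye: a pixel r from the principal point sees the ray r / f radians off the axis. A picture is of the moment at which its call begins: read the wrist's pose just before it. camera_params takes no time and is no camera call; for the wrist camera it gives the pose at the moment of the call.
A pose or a line that the arm cannot do raises MotionError and nothing moves.
- sign_off(): hands the job in; it is judged then, once.
Trained networks look in the newest picture that a camera, given by its name, has taken for a name from the list of things; names that differ only in an ending like _2 or _b are one class to them, and where a whole thing is asked for, a point or a joint stands for the part that bears it (a point fixed in the world has none). Each returns a list of dicts, best first, with "confidence" (0 to 1); they miss things now and then, are a little off and sometimes report something else, mostly with a low value. They report only what shows in the picture. A call takes as long as a camera call.
- look_for(camera, name): "at" ([column, row] in pixels, amid what is visible of it).
- tip_of(camera, name): "at" ([column, row] in pixels: a listed point, or the origin of a listed thing).
Readings, each from a call of its own:
- read_time_s(): time.
- read_qpos(): joint angles.
- read_joint_vel(): joint speeds.
- read_effort(): joint torques, N m.
- read_eef_pos(): TCP position.
- read_tcp_rot(): TCP orientation.
- read_ft_force(): force on the tool from outside, world axes, zero at the start.
- read_ft_torque(): the same for the moment, N m.
- read_finger_gap(): finger opening in m.
- read_grasp_force(): force on a finger pad.
Only numpy, scipy, OpenCV 4.12 (cv2) and the standard library are available. Lean on these libraries where they do the work, as an engineer would, in place of code of your own. Each camera call takes 0.05 s, during which the arm holds its last target. There are 200 camera calls.

## Working session

There is one attempt and no reset: what is moved stays moved. The work goes in short steps, each a Python script; the robot and the scene stay as the last script left them, time stands still between calls to the robot, and variables do not carry over. Pictures are saved under pics/ and viewed, at most 14 in all, crops included, and the job is handed in when it is done.

```bash
mkdir -p pics; ls; python3 - <<'E'
from bench import *
import cv2,numpy as np
for c in ("scene","side","wrist"):
    im=read_camera(c); cv2.imwrite(f"pics/{c}0.png",im[:,:,::-1])
    p=camera_params(c); print(c,np.round(p["K"],1).tolist(),np.round(p["camera_from_world"],3).tolist())
    for n in ("tree_120","tree_100","tree_80","tree_60","disc_a","sky","board"):
        for f in (look_for,tip_of):
            print(n,f.__name__,[(np.round(d["at"]).astype(int).tolist(),round(d["confidence"],2)) for d in f(c,n)[:5]])
print(read_time_s(),read_tcp_rot())
E
```

```text
pics
scene [[441.9, 0.0, 324.7], [0.0, 441.9, 203.9], [0.0, 0.0, 1.0]] [[-0.44, 0.898, -0.002, 0.215], [0.484, 0.235, -0.843, -0.214], [-0.756, -0.372, -0.538, 1.427], [0.0, 0.0, 0.0, 1.0]]
tree_120 call [([410, 211], 0.87), ([357, 199], 0.86), ([262, 170], 0.69), ([311, 188], 0.47), ([299, 234], 0.28)]
tree_120 call [([356, 210], 0.88), ([268, 185], 0.79), ([410, 223], 0.57), ([349, 246], 0.48), ([309, 193], 0.47)]
tree_100 call [([410, 211], 0.87), ([357, 199], 0.86), ([262, 170], 0.69), ([311, 188], 0.47), ([299, 234], 0.28)]
tree_100 call [([356, 210], 0.88), ([268, 185], 0.79), ([410, 223], 0.57), ([349, 246], 0.48), ([309, 193], 0.47)]
tree_80 call [([410, 211], 0.87), ([357, 199], 0.86), ([262, 170], 0.69), ([311, 188], 0.47), ([299, 234], 0.28)]
tree_80 call [([356, 210], 0.88), ([268, 185], 0.79), ([410, 223], 0.57), ([349, 246], 0.48), ([309, 193], 0.47)]
tree_60 call [([410, 211], 0.87), ([357, 199], 0.86), ([262, 170], 0.69), ([311, 188], 0.47), ([299, 234], 0.28)]
tree_60 call [([356, 210], 0.88), ([268, 185], 0.79), ([410, 223], 0.57), ([349, 246], 0.48), ([309, 193], 0
[... 2112 characters left out ...]
all [([154, 34], 0.89), ([159, 229], 0.81), ([146, 134], 0.76), ([163, 350], 0.58)]
tree_80 call [([162, 39], 0.97), ([162, 220], 0.84), ([161, 129], 0.66)]
tree_60 call [([154, 34], 0.89), ([159, 229], 0.81), ([146, 134], 0.76), ([163, 350], 0.58)]
tree_60 call [([162, 39], 0.97), ([162, 220], 0.84), ([161, 129], 0.66)]
disc_a call [([292, 176], 0.96), ([292, 79], 0.85), ([307, 324], 0.73), ([305, 258], 0.71)]
disc_a call [([292, 78], 0.94), ([292, 175], 0.81), ([309, 332], 0.81), ([306, 259], 0.7)]
sky call [([307, 321], 0.65)]
sky call [([307, 254], 0.71)]
board call [([331, 150], 0.84)]
board call [([299, 213], 0.75)]
2.25 [ 7.07094688e-01  7.07118874e-01 -2.90634670e-06 -1.89178369e-05]
```

View pics/scene0.png

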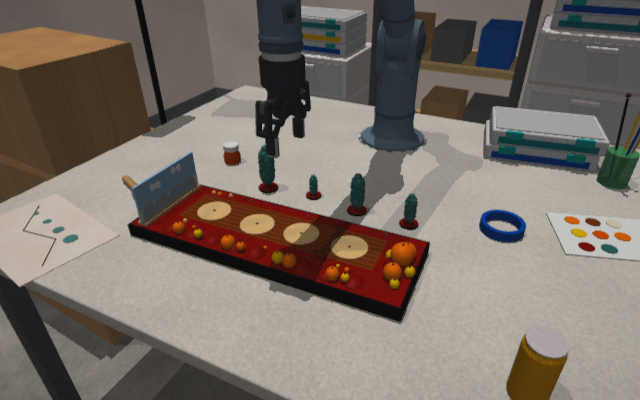

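View pics/side0.png

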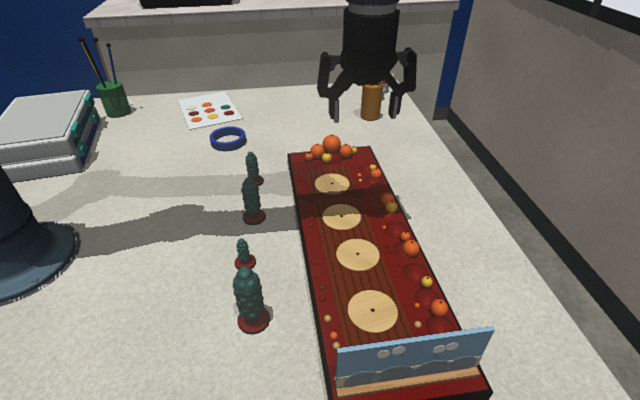

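View pics/wrist0.png

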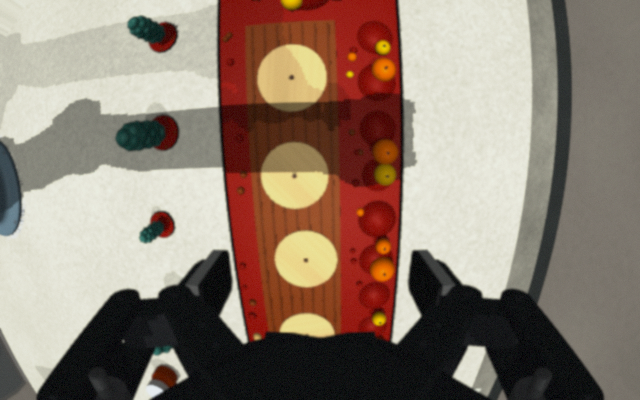

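The scene shows the sky at the -y end: lower left in the scene view, bottom in the side view (408,360). The four discs run along the board. The trees, from -y to +y, are 120 (side 251,320), 60 (247,263), 100 (254,215) and 80 (255,181). Next I'll turn these pixels into positions.

```bash
cat > h.py <<'E'
from bench import *
import cv2,numpy as np
Q=[2**-.5,2**-.5,0,0]
def hit(cam,px,z,p=None):
    p=p or camera_params(cam); K=np.array(p["K"]);T=np.array(p["camera_from_world"])
    u=(np.array(px)-K[:2,2])/K[0,0]
    if cam=="wrist":
        r=np.hypot(*u); d=np.array([*(u*np.sin(r)/max(r,1e-9)),np.cos(r)])
    else: d=np.array([*u,1.])
    d=T[:3,:3].T@d; c=-T[:3,:3].T@T[:3,3]
    return (c+d*(z-c[2])/d[2])[:2]
def find(cam,name,z,n=5,thr=.35):
    p=camera_params(cam); read_camera(cam)
    L=[(hit(cam,d["at"],z,p),d["confidence"]) for d in tip_of(cam,name)[:n] if d["confidence"]>thr]
    return sorted([(*np.round(x,4).tolist(),round(c,2)) for x,c in L],key=lambda t:t[1])
E
python3 - <<'E'
from h import *
for c in ("scene","side","wrist"):
    print(c,"disc",find(c,"disc_a",.030)); print("  tree",find(c,"tree_120",0)); print("  sky",find(c,"sky",.03))
# colour-based disc centroid
for c in ("scene","side","wrist"):
    im=read_camera(c);p=camera_params(c)
    hsv=cv2.cvtColor(im,cv2.COLOR_RGB2HSV)
    m=cv2.inRange(hsv,(12,50,80),(28,150,255)); n,l,s,ce=cv2.connectedComponentsWithStats(m)
    print(c,[(np.round(ce[i]).tolist(),int(s[i][4]),np.round(hit(c,ce[i],.032,p),4).tolist()) for i in range(1,n) if s[i][4]>300])
E
```

```text
scene disc [(0.6148, -0.2238, 0.89), (0.6228, -0.0951, 0.89), (0.6197, 0.0082, 0.84)]
  tree [(0.4496, -0.1841, 0.58), (0.4297, -0.0671, 0.77), (0.452, 0.0691, 0.93), (0.437, 0.1909, 0.68)]
  sky [(0.643, -0.325, 0.73)]
side disc [(0.6356, -0.2143, 0.69), (0.6278, -0.0939, 0.71), (0.6186, 0.0064, 0.86), (0.6145, 0.1036, 0.85)]
  tree [(0.4436, -0.1881, 0.77), (0.4299, -0.0598, 0.69), (0.4459, 0.0668, 0.88), (0.4472, 0.1836, 0.91)]
  sky [(0.6494, -0.3202, 0.59)]
wrist disc [(0.63, -0.2069, 0.73), (0.6305, -0.0922, 0.91), (0.6188, 0.115, 0.59)]
  tree [(0.4281, -0.0589, 0.65), (0.444, 0.0664, 0.75), (0.4417, 0.1924, 0.7)]
  sky []
scene [([47.0, 46.0], 3374, [-0.2616, -2.0147]), ([466.0, 69.0], 1007, [-0.7845, 0.0794]), ([23.0, 158.0], 912, [0.6516, -0.8608]), ([214.0, 211.0], 511, [0.6328, -0.212]), ([257.0, 224.0], 579, [0.6338, -0.094]), ([301.0, 233.0], 623, [0.6226, 0.0085]), ([350.0, 247.0], 683, [0.6204, 0.1207])]
side [([332.0, 183.0], 573, [0.6198, 0.1174]), ([341.0, 217.0], 806, [0.6217, 0.0044]), ([357.0, 254.0], 1130, [0.6332, -0.0983]), ([372.0, 311.0], 1723, [0.632, -0.216]), ([407.0, 382.0], 1307, [0.6512, -0.3279])]
wrist [([292.0, 77.0], 3790, [0.6182, 0.1173]), ([294.0, 175.0], 3687, [0.6204, 0.008]), ([306.0, 258.0], 2917, [0.6318, -0.0942]), ([308.0, 325.0], 1030, [0.6324, -0.1967])]
```

```bash
python3 - <<'E'
from h import *
T0=read_time_s()
def discs():
    im=read_camera("wrist");p=camera_params("wrist");hsv=cv2.cvtColor(im,cv2.COLOR_RGB2HSV)
    m=cv2.inRange(hsv,(12,50,80),(28,150,255)); n,l,s,ce=cv2.connectedComponentsWithStats(m)
    print([(s[i].tolist(),np.round(hit("wrist",ce[i],.032,p),4).tolist()) for i in range(1,n) if s[i][4]>300])
move_ptp([.62,-.08,.40],Q); discs()
tiles=[]
for nm,x,y in (("120",.444,-.187),("60",.429,-.060),("100",.447,.067),("80",.442,.19)):
    move_ptp([x,y+.067,.30],Q); pause(.2)
    p=camera_params("wrist"); im=read_camera("wrist"); hsv=cv2.cvtColor(im,cv2.COLOR_RGB2HSV)
    red=cv2.inRange(hsv,(0,110,30),(8,255,255))|cv2.inRange(hsv,(172,110,30),(180,255,255))
    teal=cv2.inRange(hsv,(75,60,15),(100,255,255)); m=red|teal
    W=slice(215,335),slice(240,400); mm=np.zeros_like(m); mm[W]=m[W]
    mm=cv2.morphologyEx(mm,cv2.MORPH_CLOSE,np.ones((5,5)))
    n,l,s,ce=cv2.connectedComponentsWithStats(mm); i=1+np.argmax(s[1:,4])
    pts=np.argwhere(l==i)[:,::-1].astype(np.int32)
    (c,r)=cv2.minEnclosingCircle(pts); tc=np.argwhere(teal[W]>0)[:,::-1].mean(0)+[240,215]
    print(nm,np.round(c),round(r,1),"base",np.round(hit("wrist",c,.004,p),4),"r_mm",1e3*np.hypot(*(hit("wrist",(c[0]+r,c[1]),.004,p)-hit("wrist",c,.004,p))).round(4),"teal",np.round(hit("wrist",tc,int(nm)/2000,p),4),
      "tip",[(np.round(hit("wrist",d["at"],0,p),4).tolist(),round(d["confidence"],2)) for d in tip_of("wrist","tree_120") if np.hypot(*(np.array(d["at"])-c))<60])
    tiles.append(im[150:350,200:440,::-1])
cv2.imwrite("pics/t.png",np.vstack([np.hstack(tiles[:2]),np.hstack(tiles[2:])]))
print(read_time_s()-T0,read_time_s())
E
```

```text
[([295, 20, 50, 47, 1830], [0.6156, 0.1176]), ([296, 86, 51, 50, 1944], [0.6181, 0.0085]), ([304, 151, 49, 48, 1871], [0.6296, -0.0937]), ([304, 222, 46, 43, 1558], [0.6288, -0.2106]), ([286, 289, 103, 11, 499], [0.6484, -0.3117])]
120 [320. 233.] 24.4 base [ 0.4459 -0.2107] r_mm 35.4 teal [ 0.4467 -0.1937] tip [([0.4446, -0.1897], 0.74)]
60 [335. 308.] 28.9 base [ 0.4521 -0.2156] r_mm 47.1 teal [ 0.4441 -0.1812] tip [([0.4467, -0.1856], 0.66)]
100 [390. 274.] 60.3 base [ 0.5539 -0.0282] r_mm 103.7 teal [0.4417 0.0361] tip []
80 [390. 274.] 60.2 base [0.5502 0.0943] r_mm 103.7 teal [0.445  0.1033] tip []
4.525 7.825
```

View pics/t.png

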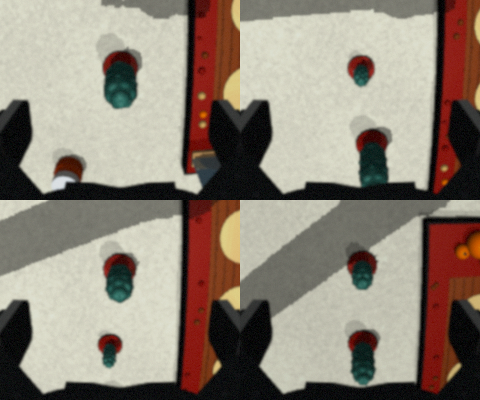

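The four tiles run in order 120, 60, 100, 80. Each shows the red base around tile (120,65) with the foliage leaning away from the camera. My window caught the neighbours, so I'll fit the base circles offline from these crops.

```bash
python3 - <<'E'
from h import *
from scipy.optimize import least_squares
im=cv2.imread("pics/t.png"); p=camera_params("wrist"); T=np.array(p["camera_from_world"]); tcp=np.array(read_eef_pos()); c0=-T[:3,:3].T@T[:3,3]; print(tcp,c0-tcp)
for k,(nm,x,y,R) in enumerate((("120",.444,-.187,.026),("60",.429,-.060,.020),("100",.447,.067,.024),("80",.442,.19,.022))):
    t=im[200*(k//2):200*(k//2)+200,240*(k%2):240*(k%2)+240]; hsv=cv2.cvtColor(t,cv2.COLOR_BGR2HSV)
    red=cv2.inRange(hsv,(0,90,40),(10,255,255))|cv2.inRange(hsv,(170,90,40),(180,255,255))
    Tk=T.copy(); Tk[:3,3]=-T[:3,:3]@(c0-tcp+[x,y+.067,.30]); pk=dict(K=p["K"],camera_from_world=Tk)
    n,l,s,ce=cv2.connectedComponentsWithStats(red)
    i=min((i for i in range(1,n) if s[i][4]>40),key=lambda i:np.hypot(*(ce[i]-[120,65])))
    cs,_=cv2.findContours((l==i).astype(np.uint8),cv2.RETR_EXTERNAL,cv2.CHAIN_APPROX_NONE)
    h=cv2.convexHull(max(cs,key=len))[:,0,:]
    w=np.array([hit("wrist",q+[200,150],.004,pk) for q in h]); top=w[w[:,1]>w[:,1].max()-R]
    f=least_squares(lambda v:np.hypot(*(top-v[:2]).T)-R,[x,y],loss="soft_l1",f_scale=.001)
    print(nm,np.round(f.x,4),"rms",np.sqrt((f.fun**2).mean()).round(4),"bbox mid x",((w[:,0].min()+w[:,0].max())/2).round(4),"width",np.ptp(w[:,0]).round(4),"ymax-R",(w[:,1].max()-R).round(4))
E
```

```text
[0.44254149 0.25549201 0.30001795] [-0.00043943  0.06667856  0.12424086]
120 [ 0.4425 -0.1889] rms 0.0007 bbox mid x 0.4431 width 0.0485 ymax-R -0.1899
60 [ 0.4294 -0.0625] rms 0.0007 bbox mid x 0.4288 width 0.0357 ymax-R -0.0627
100 [0.4454 0.063 ] rms 0.0007 bbox mid x 0.4446 width 0.043 ymax-R 0.0632
80 [0.4435 0.192 ] rms 0.0006 bbox mid x 0.4432 width 0.0385 ymax-R 0.1926
```

```bash
cat >> h.py <<'E'
D=[(.619,.118),(.6205,.0075),(.632,-.095),(.631,-.213)]
def pick_place(x,y,g,dst,dia,dz=.001):
    t0=read_time_s(); up=g+.195
    move_ptp([x,y,max(.22,g+.13)],Q); move_gripper(.085,30)
    movel([x,y,g],Q,.15); move_gripper(0,30)
    print("gap",read_finger_gap(),"force",read_grasp_force(),"tcp",np.round(read_eef_pos(),4))
    movel([x,y,up],Q,.15); print("lifted gap",read_finger_gap(),read_grasp_force())
    movel([*dst,up],Q,.2); movel([*dst,g+.06],Q,.15)
    movel([*dst,g+.032+dz],Q,.04); pause(.3); print("before release",np.round(read_eef_pos(),4),np.round(read_ft_force(),1))
    move_gripper(dia+.03); pause(.2)
    movel([*dst,g+.032+.14],Q,.15); print("t",read_time_s()-t0,read_time_s())
E
python3 - <<'E'
from h import *
pick_place(.4427,-.1875,.085,D[0],.040)
im=read_camera("side"); print("tree",find("side","tree_120",.032)); 
im2=read_camera("scene"); print(find("scene","tree_120",.032))
cv2.imwrite("pics/p1.png",np.vstack([im[100:380,150:520],im2[100:380,120:490]])[:,:,::-1])
E
```

```text
gap 0.039102902289772916 force 30.316561071085744 tcp [ 0.4435 -0.1877  0.0857]
lifted gap 0.039541869762101556 30.29908240539953
before release [0.619 0.118 0.118] [-0.1  0.2 -1.9]
t 10.633300000000002 18.4583
tree [(0.4491, 0.0198, 0.83), (0.6173, 0.1226, 0.6), (0.4526, 0.1505, 0.86)]
[(0.4722, -0.0424, 0.76), (0.5016, 0.0871, 0.82), (0.6184, 0.1143, 0.65), (0.4902, 0.2003, 0.61)]
```

View pics/p1.png

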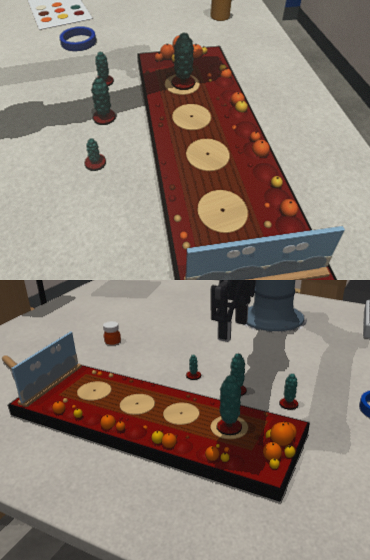

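Tree_120 stands upright and centred on the disc by the oranges: crop (183,85) in the side view, (230,425) in the scene view. The other three trees haven't moved, so I'll continue.

```bash
python3 - <<'E'
from h import *
pick_place(.4450,.065,.065,D[1],.0333)
pick_place(.4433,.1925,.050,D[2],.0267)
pick_place(.4291,-.061,.036,D[3],.020)
move_ptp([.48,0,.38],Q)
im=read_camera("side"); print("side",find("side","tree_120",.032)); 
im2=read_camera("scene"); print("scene",find("scene","tree_120",.032))
cv2.imwrite("pics/p2.png",np.vstack([im[100:380,150:520],im2[100:380,120:490]])[:,:,::-1])
E
```

```text
gap 0.03216255997060682 force 32.10786871612072 tcp [0.4454 0.0651 0.0654]
lifted gap 0.03213266472426139 31.77336685708724
before release [0.6206 0.0075 0.098 ] [ 1.  -0.8  0. ]
t 9.1584 27.9167
gap 0.025511732906840598 force 32.58067102971836 tcp [0.4435 0.1926 0.0503]
lifted gap 0.025661759978823057 32.35528137207439
before release [ 0.6321 -0.095   0.0831] [ 0.3  0.5 -0.8]
t 10.383299999999998 38.3
gap 0.019282857350092726 force 29.35075209243223 tcp [ 0.4292 -0.061   0.0363]
lifted gap 0.019100190869246237 29.27941035479307
before release [ 0.6311 -0.213   0.069 ] [ 0.1 -0.7 -1. ]
t 9.933300000000003 48.2333
side [(0.6334, -0.2173, 0.91), (0.6292, -0.1008, 0.8), (0.6213, 0.0005, 0.63), (0.6166, 0.1175, 0.57)]
scene [(0.6233, -0.2245, 0.58), (0.6249, -0.0902, 0.9), (0.6262, 0.0116, 0.55), (0.6173, 0.1167, 0.69)]
```

View pics/p2.png

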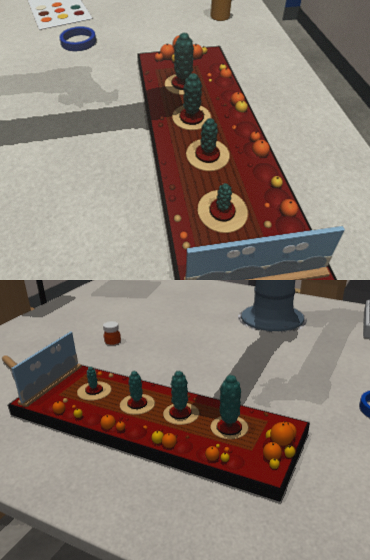

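All four trees stand upright and centred, with heights falling towards the sky: side crop (183,85), (193,118), (208,153) and (223,210). The robot is clear of everything.

```bash
python3 -c "
from bench import *
print(sign_off())"
```

```text
the job is handed in; nothing more can be done
None
```

The four cypresses stand upright, one in the middle of each disc, stepping down from the tallest at the far end to the shortest beside the painted sky; none fell, and the job was handed in at about 50 s on the robot's clock.

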